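# Sweep the used screw caps into the waste scoop

### The job

Sweep the three loose blue screw caps across the bench with your fingertips into the yellow waste scoop, so that each lies flat and wholly inside its mouth. Slide them flat along the bench, without lifting, tipping or flicking them, and leave the amber vials and everything else standing where they are.

Things in the scene. Friction and masses are not known exactly. Their poses are not given: they have to be found in the camera images.
- cap_a_center (a point): centre (half-way up) of a loose blue ribbed plastic screw cap, a disc 38 mm across and 22 mm high, about 14 g, closed top upwards, standing flat on the bench; slides easily, can also be gripped. The bench top is at z = 0, so this point lies 11 mm above it
- cap_b_center (a point): centre (half-way up) of a loose blue ribbed plastic screw cap, a disc 38 mm across and 22 mm high, about 14 g, closed top upwards, standing flat on the bench; slides easily, can also be gripped. The bench top is at z = 0, so this point lies 11 mm above it
- cap_c_center (a point): centre (half-way up) of a loose blue ribbed plastic screw cap, a disc 38 mm across and 22 mm high, about 14 g, closed top upwards, standing flat on the bench; slides easily, can also be gripped. The bench top is at z = 0, so this point lies 11 mm above it
- scoop: yellow three-sided waste scoop, fixed; floor flush with the bench, no lip at the mouth, so caps slide straight in. Walls 30 mm high, 8 mm thick with the rim. Origin on the floor, mid-inside. Inside 140 mm deep (own x) by 180 mm wide (own y): open mouth at x = -70 mm, facing its own -x; inner faces of back wall at x = +70 mm, side walls at y = -90 and +90 mm
- vial_a: amber glass sample vial with white cap, upright and loose among the blue caps, 28 mm across, 50 mm high, about 45 g; to be left alone. Origin at the centre of its underside
- vial_b: amber glass sample vial with white cap, upright and loose among the blue caps, 28 mm across, 50 mm high, about 45 g; to be left alone. Origin at the centre of its underside
- dish: closed Petri dish with red medium, 94 mm across, 14 mm high, loose beyond the work of the bench; origin at the centre of its underside
- jar: glass jar with steel lid, 64 mm across, 70 mm high, loose beyond the work; origin at the centre of its underside
Not all that is in view belongs to the job. What is shaped like the part that bears cap_b_center but brown is not meant.

How it is judged:
At the end, for the whole second after the job is handed in: All three blue caps lie flat on the floor of the scoop, wholly inside its mouth (to 2 mm) and between its walls; both vials are upright and they, the Petri dish and the jar are within 15 mm of where they began (x of cap_a_center in the frame of scoop between -0.053 and 0.07 m and y of cap_a_center in the frame of scoop between -0.09 and 0.09 m and height (world z) of each of cap_a_center, cap_b_center, cap_c_center below 0.014 m and angle between each of cap_a_center, cap_b_center, cap_c_center's own z axis and vertical below 0.2 rad and x of cap_b_center in the frame of scoop between -0.053 and 0.07 m and y of cap_b_center in the frame of scoop between -0.09 and 0.09 m and x of cap_c_center in the frame of scoop between -0.053 and 0.07 m and y of cap_c_center in the frame of scoop between -0.09 and 0.09 m and not (distance of vial_a from where it was at the start of the episode above 0.015 m) and not (distance of vial_b from where it was at the start of the episode above 0.015 m) and not (distance of dish from where it was at the start of the episode above 0.015 m) and not (distance of jar from where it was at the start of the episode above 0.015 m) and angle between each of vial_a, vial_b's own z axis and vertical below 0.3 rad); the robot touches nothing.
It fails at once if a blue cap is lifted, carried, stacked or tipped (its centre more than 7 mm above where it slides) (height (world z) of any of cap_a_center, cap_b_center, cap_c_center above 0.018 m).
It fails at once if a blue cap is flicked (faster than 0.8 m/s) (linear speed of any of cap_a, cap_b, cap_c above 0.8 m/s).
It fails at once if a blue cap is knocked off the bench (height (world z) of any of cap_a_center, cap_b_center, cap_c_center below -0.02 m).
It fails at once if a vial is pushed more than 15 mm away or tipped over (distance of any of vial_a, vial_b from where it was at the start of the episode above 0.015 m or angle between any of vial_a, vial_b's own z axis and vertical above 0.5 rad).
It fails at once if the dish or the jar is pushed more than 15 mm away (distance of any of dish, jar from where it was at the start of the episode above 0.015 m).
It also fails if it takes over 72 s, if anything falls off the work surface, if the arm or the gripper's body presses on something with over 40 N, if the wrist force passes 120 N, or if a joint passes its speed limit or range.

### The arm

A 6-joint arm with a two-finger parallel gripper is mounted at the origin on the work surface. World frame = base frame: x ahead of the robot, y to its left, z up, the work surface at z = 0. Lengths are in m, angles in rad, forces in N, time in s.
With the tool pointing down it reaches from about 0.275 to 0.775 m from the base axis. Payload 14.6 kg.
Tool frame: the origin (TCP) lies at the very end of the fingers, on their centre line; the grasp point (between the pads) lies 19 mm behind it; z points along the fingers, y is the line along which they close (so a half turn about z gives the same grasp; the last joint's range is limited). The gripper opens to 85 mm and grips with 20 to 120 N. Pads are 22 mm wide; open, the fingers measure 114 mm over their backs; the gripper's body (76 mm by 85 mm) begins 54 mm behind the grasp point. The pads swing forward as they close: fully open they stand 13 mm farther back than shut.
Start: joints at [0.957, 0.263, -0.048, 1.259, 0, 1.415], TCP at [0.233, 0.471, 0.208] pointing down, gripper open.
Joint ranges: [-2.65, 2.65], [-0.89, 1.7], [-1.18, 1.37], [-2.13, 2.11], [-1.35, 1.29], [-3.14, 3.14]. Speed limits (rad/s): [1.89, 1.89, 2.57, 2.79, 3.14, 3.14].

### API

Orientations are given as a unit quaternion [x, y, z, w].
In Python, from station import bot, read_camera, camera_model gives the robot as it stands. Calls block until the motion is done:
- bot.move_pose(position, orientation): joint-space move of the TCP to a pose.
- bot.move_linear(position, velocity=0.15, orientation=None): straight line of the TCP; orientation=None keeps the orientation; velocity is the mean speed in m/s.
- bot.movej(angles): joint-space move.
- bot.gripper_to(opening, squeeze=None): finger opening in m; squeeze is the grip in N (None keeps the last); returns when the fingers have stopped.
- bot.pause(seconds).
- bot.solve_ik(position, orientation): joint angles nearest the present ones, or None.
- bot.get_obs(): the state.
- read_camera(name): name is "side" or "top"; returns (picture, depth): 480x640x3 uint8, red, green, blue; 480x640 float32, m along the optical axis (not along the pixel's ray), 0 where there is no reading.
- camera_model(name): a dict with "fx", "fy", "cx", "cy" (pixels), "k1" (the pictures are not rectified: a ray, as slopes to the right and down, at radius r is drawn at 1 + k1 r^2 times it, then the intrinsics apply), "eye" and "rotation" of the camera in the world. Camera axes: x right, y up, looking along -z (the intrinsics and any distortion apply to the point x, -y, -z); pixel columns grow to the right and rows downward; lengths in m; the calibration is good to about 2 mm. A picture is of the moment at which its call begins. camera_model takes no time and is no camera call.
A pose or a line that the arm cannot do raises bot.MotionError and nothing moves.
- bot.hand_in(): hands the job in; it is judged then, once.
The state is a dict: "time": time; "joint_pos": joint angles; "qd": joint speeds; "effort": joint torques, N m; "eef_pos": TCP position; "ee_rot": TCP orientation; "wrist_force": force on the tool from outside, world axes, zero at the start; "ft_torque": the same for the moment, N m; "finger_gap": finger opening in m; "finger_force": force on a finger pad.
Only numpy, scipy, OpenCV 4.12 (cv2) and the standard library are available. Lean on these libraries where they do the work, as an engineer would, in place of code of your own. Each camera call takes 0.05 s, during which the arm holds its last target. There are 200 camera calls.

## Working session

There is one attempt and no reset: what is moved stays moved. The work goes in short steps, each a Python script; the robot and the scene stay as the last script left them, time stands still between calls to the robot, and variables do not carry over. Pictures are saved under pics/ and viewed, at most 10 in all, crops included, and the job is handed in when it is done.

```bash
mkdir -p pics
python3 - <<'E'
from station import bot, read_camera, camera_model
import cv2
for n in("top","side"):
    p,d=read_camera(n); cv2.imwrite(f"pics/{n}0.png",p[:,:,::-1]); import numpy as np; np.savez(f"{n}0.npz",p=p,d=d)
    print(n,camera_model(n))
o=bot.get_obs();print(o["eef_pos"],o["ee_rot"],o["time"],o["finger_gap"])
E
```

```text
top {'fx': 580.2671645624176, 'fy': 580.2671645624176, 'cx': 328.88693367972326, 'cy': 234.01651686005988, 'k1': -0.04692899609966092, 'eye': array([ 0.45619232, -0.04648398,  1.14389364]), 'rotation': array([ 0.05150051, -0.05015287, -0.70440829,  0.70614542])}
side {'fx': 554.2058971194832, 'fy': 554.2058971194832, 'cx': 321.2988855596641, 'cy': 243.5658707184663, 'k1': -0.09853354108464951, 'eye': array([ 0.56568136, -0.61885093,  0.6529133 ]), 'rotation': array([ 0.37276582, -0.00363818, -0.02940889,  0.92745217])}
[0.23236202 0.47048238 0.20729325] [ 2.27361542e-01  9.73810306e-01 -4.42980988e-04 -1.44046269e-04] 0.1 0.08549207753928852
```

View pics/top0.png

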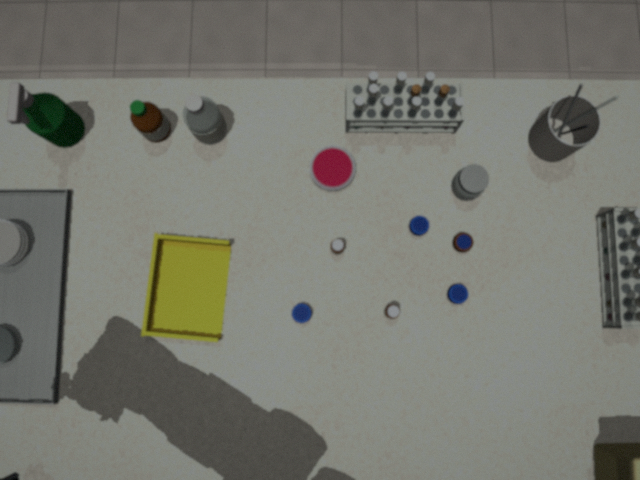

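View pics/side0.png

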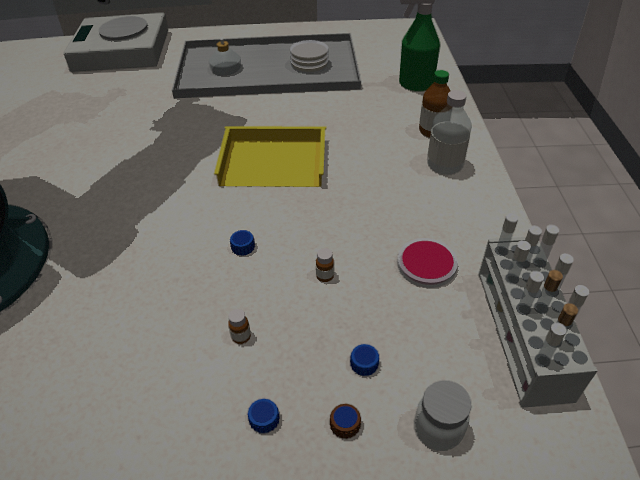

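The top view shows blue discs at (419,226), (458,293), (302,313) and (463,242). The last has a brown body with a blue top (side view 345,420), so it is the decoy; the other three fit "blue". Vials are at (338,245) and (393,310), and the scoop is at about (188,287) with its mouth to the right. I'll confirm the caps in an enlarged crop and measure.

```bash
cat > h.py <<'E'
from station import bot, read_camera, camera_model
import cv2, numpy as np
from scipy.spatial.transform import Rotation as R
def cast(n,uv,z):
    m=camera_model(n); K=np.array([[m['fx'],0,m['cx']],[0,m['fy'],m['cy']],[0,0,1]])
    q=cv2.undistortPoints(np.array(uv,float).reshape(-1,1,2),K,np.array([m['k1'],0,0,0.]))[:,0]
    d=R.from_quat(m['rotation']).apply(np.c_[q[:,0],-q[:,1],-np.ones(len(q))])
    return m['eye']+d*((z-m['eye'][2])/d[:,2])[:,None]
def blobs(p,lo,hi,amin=40):
    h=cv2.cvtColor(p,cv2.COLOR_RGB2HSV); m=cv2.inRange(h,lo,hi)
    c,_=cv2.findContours(m,cv2.RETR_EXTERNAL,cv2.CHAIN_APPROX_NONE)
    return [x for x in c if cv2.contourArea(x)>amin]
def cen(c):
    m=cv2.moments(c); return m['m10']/m['m00'],m['m01']/m['m00']
BL=((105,120,50),(130,255,255)); YE=((22,120,60),(35,255,255))
E
python3 - <<'E'
from h import *
for n in("top","side"):
    p=np.load(n+"0.npz")['p']
    for c in blobs(p,*BL): print(n,np.round(cen(c)),cv2.contourArea(c),cast(n,[cen(c)],0.018 if n=='side' else .021)[0].round(4))
    for c in blobs(p,*YE,500):
        r=cv2.boxPoints(cv2.minAreaRect(c)); print('scoop',r.round(),cast(n,r,.03).round(3).tolist())
p=np.load("top0.npz")['p']
for nm,uv,z in(("vialA",(338,245),.05),("vialB",(393,310),.05),("dish",(333,168),.014),("jar",(473,181),.07),("decoy",(463,242),.02)): print(nm,cast("top",[uv],z)[0].round(3))
s=np.load("side0.npz")['p']
for nm,uv,z in(("vialA",(325,257),.05),("vialB",(238,318),.05)): print(nm,cast("side",[uv],z)[0].round(3))
a=cv2.resize(p[200:335,285:485],(800,540)); 
b=cv2.resize(s[330:450,225:425],(800,480))
cv2.imwrite("pics/crop.png",cv2.resize(np.vstack([a,b]),(470,600))[:,:,::-1])
print(p[293,458],p[226,419],p[313,302],p[242,463])
E
```

```text
top [301. 313.] 235.5 [0.4663 0.0083 0.021 ]
top [457. 293.] 253.0 [ 0.5035 -0.2924  0.021 ]
top [464. 241.] 122.5 [ 0.6052 -0.3077  0.021 ]
top [419. 225.] 230.5 [ 0.6367 -0.2203  0.021 ]
scoop [[141. 335.]
 [152. 232.]
 [231. 241.]
 [219. 344.]] [[0.423, 0.314, 0.03], [0.621, 0.3, 0.03], [0.604, 0.146, 0.03], [0.407, 0.163, 0.03]]
side [345. 417.] 362.0 [ 0.6031 -0.3073  0.018 ]
side [262. 412.] 612.5 [ 0.5015 -0.2952  0.018 ]
side [364. 356.] 506.0 [ 0.6364 -0.2225  0.018 ]
side [241. 238.] 270.5 [0.4629 0.0103 0.018 ]
scoop [[214. 126.]
 [325. 126.]
 [325. 186.]
 [214. 186.]] [[0.397, 0.315, 0.03], [0.616, 0.296, 0.03], [0.605, 0.115, 0.03], [0.412, 0.13, 0.03]]
vialA [ 0.594 -0.062  0.05 ]
vialB [ 0.471 -0.165  0.05 ]
dish [ 0.753 -0.052  0.014]
jar [ 0.714 -0.318  0.07 ]
decoy [ 0.604 -0.307  0.02 ]
vialA [ 0.593 -0.069  0.05 ]
vialB [ 0.47  -0.172  0.05 ]
[27 44 92] [25 41 92] [34 52 98] [21 41 89]
```

View pics/crop.png

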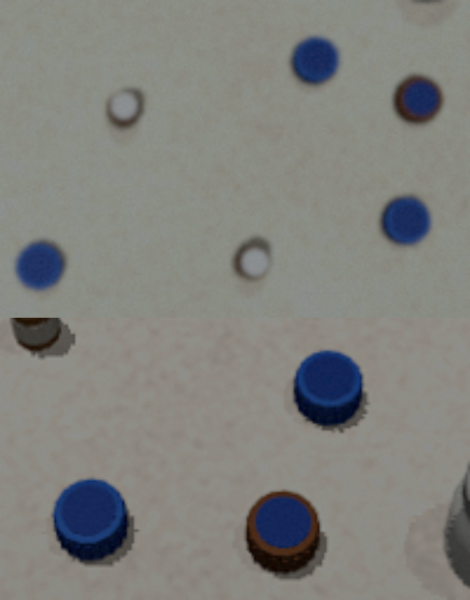

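The crop confirms it: the three plain blue caps are meant, and the brown-bodied one is the decoy. I'll push each cap nested between two fingertips 24 mm apart, starting with the nearest.

```bash
cat > sweep.py <<'E'
from h import *
from scipy.interpolate import PchipInterpolator
D=0.0257; Z=0.006
def sweep(way, end_heading=None, v=0.09):
    w=np.array(way,float); s=np.r_[0,np.cumsum(np.linalg.norm(np.diff(w,axis=0),axis=1))]
    f=PchipInterpolator(s,w); t=np.linspace(0,s[-1],int(np.ceil(s[-1]/.035))+1)
    c=f(t); g=f(t,1)
    g[0]=c[1]-c[0]; g[-1]=c[-1]-c[-2]
    ph=np.unwrap(np.arctan2(g[:,1],g[:,0])); hd=np.c_[np.cos(ph),np.sin(ph)]
    tcp=c-D*hd
    q=lambda a:(R.from_euler('z',a)*R.from_euler('x',np.pi)).as_quat()
    best=None
    for k in(0,np.pi):
        sols=[bot.solve_ik([*p,Z],q(a+k)) for p,a in zip(tcp,ph)]
        if any(x is None for x in sols): continue
        m=max(abs(x[5]) for x in sols)
        if best is None or m<best[0]: best=(m,k)
    print("path",np.c_[c,np.degrees(ph)].round(3)[::3].tolist(),best); k=best[1]
    s0=tcp[0]-.012*hd[0]
    bot.move_pose([*s0,.13],q(ph[0]+k)); bot.gripper_to(.024)
    bot.move_linear([*s0,Z],.12)
    for p,a in zip(tcp,ph): bot.move_linear([*p,Z],v,q(a+k))
    o=bot.get_obs(); print("gap",o["finger_gap"],"f",o["wrist_force"],o["eef_pos"])
    e=tcp[-1]-.02*hd[-1]; bot.move_linear([*e,Z],.08); bot.move_linear([*e,.13],.2)
    print("t",bot.get_obs()["time"])
def look(name):
    for n in("top","side"):
        p,_=read_camera(n)
        for c in blobs(p,*BL): print(n,np.round(cen(c)),cast(n,[cen(c)],0.018 if n=='side' else .021)[0].round(3))
        cv2.imwrite(f"pics/{name}_{n}.png",p[:,:,::-1])
E
python3 - <<'E'
from sweep import *
sweep([(.465,.009),(.466,.13),(.469,.253)])
look("a")
E
```

```text
path [[0.465, 0.009, 89.806], [0.466, 0.114, 89.308], [0.468, 0.218, 88.328]] (np.float64(1.7787634048442866), 3.141592653589793)
gap 0.02384841717619808 f [-0.49015224  0.18573972  0.09568783] [0.46802162 0.22731068 0.00589048]
t 9.7833
top [301. 313.] [0.466 0.008 0.021]
top [457. 293.] [ 0.503 -0.292  0.021]
top [464. 241.] [ 0.605 -0.308  0.021]
top [419. 225.] [ 0.637 -0.22   0.021]
side [345. 417.] [ 0.603 -0.307  0.018]
side [263. 412.] [ 0.502 -0.295  0.018]
side [364. 356.] [ 0.636 -0.223  0.018]
side [241. 238.] [0.463 0.01  0.018]
```

View pics/a_side.png

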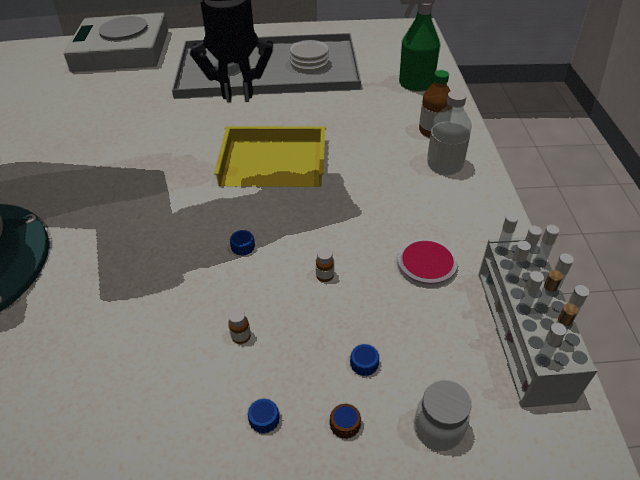

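The cap at (242,242) did not move; the gripper is now above the scoop with its tips at about (236,97). I'll check where the tips really are compared with the reported TCP.

Run:
```python
from sweep import *
o=bot.get_obs(); print(o["eef_pos"],o["ee_rot"],o["finger_gap"],o["joint_pos"])
for n in("side","top"):
    p,d=read_camera(n); cv2.imwrite(f"pics/chk_{n}.png",p[:,:,::-1])
    m=camera_model(n); K=np.array([[m['fx'],0,m['cx']],[0,m['fy'],m['cy']],[0,0,1]])
    def proj(P):
        x=R.from_quat(m['rotation']).inv().apply(np.array(P)-m['eye']); a=x[:,0]/-x[:,2];b=-x[:,1]/-x[:,2];r=1+m['k1']*(a*a+b*b)
        return np.c_[m['fx']*a*r+m['cx'],m['fy']*b*r+m['cy'],-x[:,2]].round(2)
    print(n,"tcp proj",proj([o["eef_pos"]])[0])
    if n=="side":
        print(cast(n,[(227,100),(249,97)],.13)); print("depth tips",d[90:104:3,220:256:4].round(3))
    print("cap depth vs exp",d[242,242] if n=="side" else d[313,302],proj([(.465,.009,.022)]))
```

```text
[0.46686184 0.20717438 0.12870156] [-6.96077858e-01  7.17965510e-01  5.14340843e-04 -9.36359148e-04] 0.02400026992491135 [ 2.58010297e-01  2.78679804e-01 -2.46720869e-01  1.04753220e+00
 -2.05237131e-05 -1.28183094e+00]
side tcp proj [241.14 111.51   0.95]
[[0.44015773 0.24483677 0.13      ]
 [0.47890911 0.25109023 0.13      ]]
depth tips [[1.216 0.907 0.901 1.214 1.216 1.219 0.902 0.907 0.919]
 [1.22  0.91  0.906 1.223 1.221 1.225 0.907 0.913 0.921]
 [1.225 0.912 0.91  1.221 1.22  1.22  1.216 0.915 1.222]
 [1.217 0.916 0.916 1.211 1.213 1.212 0.915 0.921 1.213]
 [1.205 1.202 1.202 1.202 1.204 1.205 1.202 1.201 1.203]]
cap depth vs exp 0.8794373 [[242.15 236.9    0.89]]
top tcp proj [184.26 311.2    1.01]
cap depth vs exp 1.1152936 [[300.98 313.29   1.11]]
```

View pics/chk_top.png

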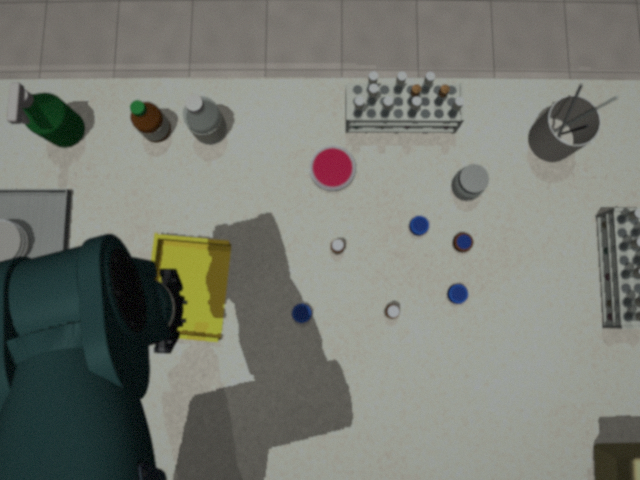

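Run:
```python
from sweep import *
m=camera_model("side"); K=np.array([[m['fx'],0,m['cx']],[0,m['fy'],m['cy']],[0,0,1]])
def pts(d,u0,u1,v0,v1):
    v,u=np.mgrid[v0:v1,u0:u1]; v=v.ravel();u=u.ravel(); z=d[v,u]
    q=cv2.undistortPoints(np.c_[u,v].astype(float).reshape(-1,1,2),K,np.array([m['k1'],0,0,0.]))[:,0]
    P=np.c_[q[:,0]*z,-q[:,1]*z,-z]; return m['eye']+R.from_quat(m['rotation']).apply(P),np.c_[u,v],z
def tips(tag):
    p,d=read_camera("side"); P,uv,z=pts(d,205,275,40,110); o=bot.get_obs()
    k=(z<1.0)&(z>0); P=P[k]
    lo=P[:,2].min(); t=P[P[:,2]<lo+.006]
    print(tag,"eef",o["eef_pos"].round(4),"gap",round(o["finger_gap"],4),"lowest",lo.round(4),"x",t[:,0].min().round(4),t[:,0].max().round(4),"y",t[:,1].min().round(4),t[:,1].max().round(4))
tips("24mm")
_,d=read_camera("side"); P,_,_=pts(d,238,246,238,243); print("cap top z",np.median(P[:,2]),"bench",np.median(pts(d,150,170,380,400)[0][:,2]))
bot.gripper_to(0.0); tips("shut")
```

```text
24mm eef [0.4672 0.2072 0.1292] gap 0.0241 lowest 0.1545 x 0.442 0.4856 y 0.1928 0.2079
cap top z 0.023230996611891486 bench 0.0004257509051094899
shut eef [0.4676 0.2073 0.13  ] gap -0.0003 lowest 0.1552 x 0.4591 0.4725 y 0.1935 0.1989
```

The depth data puts the real fingertips about 25 mm above the reported TCP, so the sweep passed over the cap without touching it. I'll confirm this with a gentle touch-down behind the first cap.

Run:
```python
from sweep import *
q=(R.from_euler('z',-np.pi/2)*R.from_euler('x',np.pi)).as_quat()
bot.move_pose([.465,-.04,.10],q); bot.gripper_to(.024)
bot.move_linear([.465,-.04,.002],.15)
f0=bot.get_obs()["wrist_force"][2]
for z in np.arange(0,-.0241,-.002):
    bot.move_linear([.465,-.04,z],.03); o=bot.get_obs(); f=o["wrist_force"][2]-f0
    print(round(z,4),o["eef_pos"][2].round(4),round(f,2))
    if abs(f)>2.5: break
print(bot.get_obs()["time"])
```

```text
0.0 0.0004 -0.06
-0.002 -0.002 -0.16
-0.004 -0.0041 0.01
-0.006 -0.0061 -0.51
-0.008 -0.0081 -0.62
-0.01 -0.0101 0.43
-0.012 -0.0121 0.3
-0.014 -0.0141 0.22
-0.016 -0.0161 -0.24
-0.018 -0.0181 0.98
-0.02 -0.0201 0.13
-0.022 -0.0221 0.88
-0.024 -0.0236 10.7
15.8833
```

The tips touch the bench at a reported z of about −0.023, so I'll use Z = −0.016, which is about 7 mm clear.

```bash
sed -i 's/Z=0.006/Z=-0.016/' sweep.py; sed -i 's/\.13\]/.09]/g' sweep.py
python3 - <<'E'
from sweep import *
bot.move_linear([.465,-.04,.03],.15)
sweep([(.465,.009),(.466,.13),(.469,.253)],v=.1)
bot.move_linear([.45,.05,.15],.3)
look("a2")
E
```

```text
path [[0.465, 0.009, 89.806], [0.466, 0.114, 89.308], [0.468, 0.218, 88.328]] (np.float64(1.7787634048442866), 3.141592653589793)
gap 0.024221229241528797 f [-0.73246687  0.73313589 -0.48964317] [ 0.46802779  0.22717298 -0.01608404]
t 22.8417
top [457. 293.] [ 0.503 -0.293  0.021]
top [464. 241.] [ 0.605 -0.308  0.021]
top [419. 225.] [ 0.637 -0.22   0.021]
side [345. 417.] [ 0.603 -0.307  0.018]
side [263. 412.] [ 0.502 -0.295  0.018]
side [364. 357.] [ 0.636 -0.223  0.018]
side [248. 147.] [0.466 0.257 0.018]
```

View pics/a2_side.png

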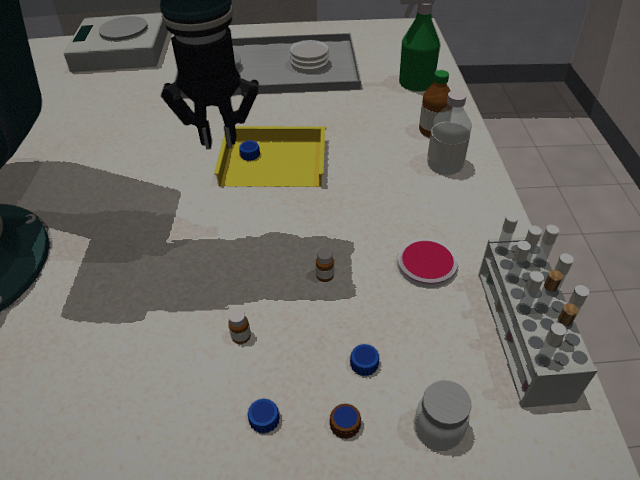

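Cap A (side view 248,147) lies flat in the scoop. Next is cap B, routed between the vials.

Run:
```python
from sweep import *
sweep([(.502,-.294),(.532,-.18),(.532,-.065),(.518,.08),(.519,.245)],v=.11)
look("b")
```

```text
path [[0.502, -0.294, 68.725], [0.531, -0.196, 84.397], [0.532, -0.094, 90.0], [0.525, 0.008, 98.25], [0.518, 0.109, 89.968], [0.519, 0.211, 89.344]] (np.float64(1.8408049407178977), 0)
gap 0.023990090860106013 f [-0.4878984  -0.24274924 -0.10178043] [ 0.51851512  0.21907868 -0.01610428]
t 35.9917
top [464. 241.] [ 0.605 -0.308  0.021]
top [419. 225.] [ 0.637 -0.22   0.021]
side [345. 417.] [ 0.603 -0.307  0.018]
side [364. 356.] [ 0.636 -0.223  0.018]
side [274. 148.] [0.516 0.249 0.018]
side [249. 147.] [0.466 0.257 0.018]
```

View pics/b_side.png

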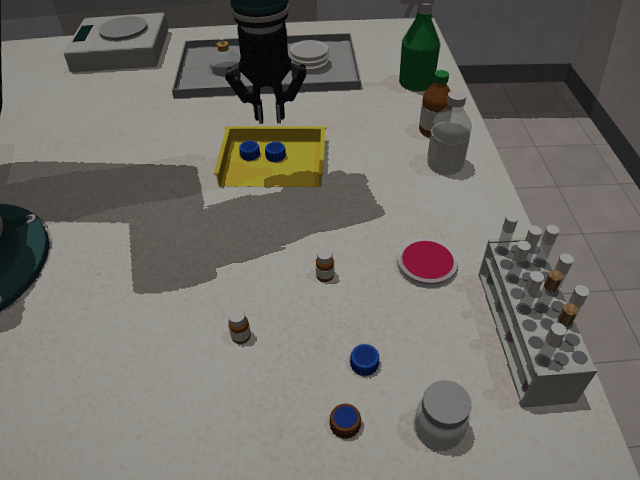

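Cap B (274,148) is flat in the scoop too, and the vials have not moved. Cap C goes next, between vial A and the dish.

Run:
```python
from sweep import *
sweep([(.637,-.222),(.653,-.12),(.654,-.03),(.612,.05),(.572,.11),(.563,.16),(.564,.23)],v=.11)
bot.move_linear([.5,.05,.15],.3)
look("c")
```

```text
path [[0.637, -0.222, 77.435], [0.653, -0.121, 88.586], [0.653, -0.02, 102.059], [0.598, 0.069, 128.83], [0.563, 0.162, 89.998]] (np.float64(1.8080684392205004), 0)
gap 0.024112516198253425 f [-1.16212851 -0.56327121  1.08006739] [ 0.5633018   0.20401058 -0.01608892]
t 46.9167
top [464. 241.] [ 0.605 -0.308  0.021]
side [345. 417.] [ 0.603 -0.307  0.018]
side [298. 152.] [0.561 0.233 0.018]
side [274. 148.] [0.516 0.249 0.018]
side [249. 147.] [0.468 0.255 0.018]
```

View pics/c_side.png

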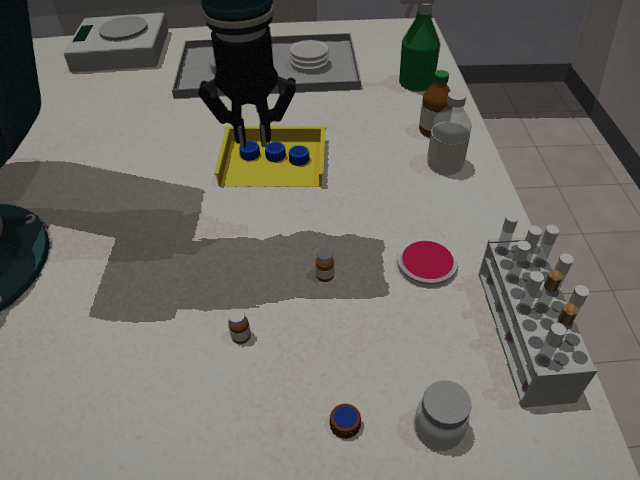

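All three caps, at (249,147), (274,148) and (298,152), lie flat well inside the scoop. The vials, dish and jar are unmoved, and the gripper is clear.

```bash
python3 -c "
from station import bot
print(bot.hand_in())"
```

```text
the job is handed in; nothing more can be done
None
```

I swept all three blue caps flat into the scoop and handed the job in at about 47 s; in the last picture the vials, dish and jar had not moved, and the hand-in call returned no verdict.

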